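# Calibrate the bead gauge with its master balls

### The arm

A 6-joint arm with a two-finger parallel gripper is mounted at the origin on the work surface. World frame = base frame: x ahead of the robot, y to its left, z up, the work surface at z = 0. Lengths are in mm, angles in rad, forces in N, time in s.
With the tool pointing down it reaches from about 300 to 875 mm from the base axis. Payload 6.4 kg.
Tool frame: the origin (TCP) lies between the finger pads; the fingertips stand 17 mm ahead of it and the grasp point (between the pads) lies 2 mm behind it; z points along the fingers, y is the direction in which the jaws open and shut (so a half turn about z gives the same grasp; the last joint's range is limited). The gripper opens to 85 mm and grips with 20 to 120 N. Pads are 22 mm wide; open, the fingers measure 114 mm over their backs; the gripper's body (76 mm by 85 mm) begins 54 mm behind the grasp point. The pads swing forward as they close: fully open they stand 13 mm farther back than shut.
Start: joints at [1.021, 0.181, 1.607, -0, 1.354, -0.206], TCP at [193.803, 541.37, 248.288] pointing down, gripper open.
Joint ranges: [-2.99, 2.99], [-0.89, 2.07], [0.3, 2.58], [-1.14, 4.28], [0, 2.63], [-3.12, 3.12]. Speed limits (rad/s): [2.57, 2.57, 3.01, 3.14, 3.14, 3.14].

### API

Orientations are given as a unit quaternion [w, x, y, z].
In Python, from workcell import bot gives the robot as it stands.
- The arm moves only by the tool arm_command, never from a script. Its argument "plan" is a list of rows, each a list of 4 numbers: the shift along the tool's x, y, z in mm, then the turn about the tool's z in degrees. In form: [[dx, dy, dz, spin], ...]. A call has 1 to 20 rows; each row is the pose to reach, as a shift and turn from the pose measured when the call began, along the tool's axes at that moment; what a row does not reach only later rows make up. A row lasts 1/12 s, in which the tool goes at most 41.7 mm and 7.16 degrees, less where a joint would pass 70% of its speed; a pose out of reach is approached as far as the arm can. A call with a gripper value outside its range is refused whole. "claw" is the gripper command: -1 is shut, 1 is fully open, values between are in proportion, set as the call begins (left out, the last holds). The fingers move at their own pace and stop on an object; the grip force is fixed at half the most. Time passes only in rows, so rows that repeat a pose let the fingers close. It gives the time, the measured TCP pose, the force and the opening at its end, in the units of the state.
- bot.get_state(): the state, without advancing time (a new reading comes with each control period).
- bot.grab_frame(name): name is "scene" or "top"; returns the picture (400x640x3 uint8, red, green, blue); there is no depth.
- bot.calibration(name): a dict with "vfov" (degrees; the focal length in pixels is half the picture's height over the tangent of half this angle, whatever the lens; pixels are square), "cx", "cy" (the principal point, pixels), "R" (3x3) and "t" (3): a world point X has camera coordinates R X + t. Camera axes: x right, y down, z forward; pixel columns grow to the right and rows downward; lengths in mm; the calibration is good to about 2 mm. A picture is of the moment at which its call begins. calibration takes no time and is no camera call.
- bot.close_job(): hands the job in, once; it reports no verdict.
Trained networks look in the newest picture that a camera, given by its name, has taken for a name from the list of things; names that differ only in an ending like _2 or _b are one class to them, and where a whole thing is asked for, a point or a joint stands for the part that bears it (a point fixed in the world has none). Each returns a list of dicts, best first, with "p" (0 to 1); they miss things now and then, are a little off and sometimes report something else, mostly with a low value. They report only what shows in the picture. A call takes as long as a camera call.
- bot.look_for(name, camera): "bbox" ([centre column, centre row, width, height] as shares, 0 to 1, of the picture: columns of its width, rows of its height, round what is visible of it).
The state is a dict: "t": time; "joint_positions": joint angles; "qvel": joint speeds; "joint_torque": joint torques, N m; "tool_pos": TCP position; "tcp_rot": TCP orientation; "force": force on the tool from outside, world axes, zero at the start; "wrist_torque": the same for the moment, N m; "gripper_width": finger opening in mm.
Only numpy, scipy, OpenCV 4.12 (cv2) and the standard library are available. Lean on these libraries where they do the work, as an engineer would, in place of code of your own. Each camera call takes 0.05 s, during which the arm holds its last target. There are 200 camera calls.

### The job

Get the bead gauge ready for its calibration: one of its three wells already holds a steel ball; put the two loose steel balls from the small wooden board into the two empty wells, one per well, and let go of them. Then take the thin stylus from the tool stand, reach its shank down through the round hole on top of the gauge's control box and press the recessed button inside fully down. Finish while still gripping the stylus and holding the button fully down with it; leave the mushroom-headed pusher and everything else on the bench where it is.

Things in the scene. Friction and masses are not known exactly. Their poses are not given: they have to be found in the camera images.
- gauge: bead gauge, fixed to the bench: grey base 120 x 270 x 20 mm (x, y, z in its own frame); origin at the centre of the underside. On it, towards -y, an aluminium bed 60 x 190 mm with three round wells in a row along its y axis, top of the bed 34 mm above the bench; at its +y end the control box, 66 x 66 mm, top 60 mm above the bench. A black optical bar lies along the +x side of the bed (its axis 45 mm from the row, top 34 mm above the bench)
- well0 (a point): well 0 of the gauge (wells 0, 1, 2 follow each other along the gauge's +y, 60 mm apart): 25 mm wide, 7 mm deep, mouth 34 mm above the bench. This point is where the centre of a seated ball lies: 3 mm above the mouth, 10 mm above the flat floor. A seated ball can shift about 3 mm sideways in the well. Which well is already taken by a ball varies; an empty well shows an 8 mm flat dark window in the middle of its floor (seen only)
- well1 (a point): well 1 of the gauge (wells 0, 1, 2 follow each other along the gauge's +y, 60 mm apart): 25 mm wide, 7 mm deep, mouth 34 mm above the bench. This point is where the centre of a seated ball lies: 3 mm above the mouth, 10 mm above the flat floor. A seated ball can shift about 3 mm sideways in the well. Which well is already taken by a ball varies; an empty well shows an 8 mm flat dark window in the middle of its floor (seen only)
- well2 (a point): well 2 of the gauge (wells 0, 1, 2 follow each other along the gauge's +y, 60 mm apart): 25 mm wide, 7 mm deep, mouth 34 mm above the bench. This point is where the centre of a seated ball lies: 3 mm above the mouth, 10 mm above the flat floor. A seated ball can shift about 3 mm sideways in the well. Which well is already taken by a ball varies; an empty well shows an 8 mm flat dark window in the middle of its floor (seen only)
- ball_a_center (a point): polished steel ball, 20 mm across, 33 g; this point is its centre. Starts in a dimple of the wooden board (70 x 130 x 12 mm, fixed, two dimples 64 mm apart along its y axis); its centre is 19 mm above the bench, 7 mm above the board's top
- ball_b_center (a point): polished steel ball, 20 mm across, 33 g; this point is its centre. Starts in the other dimple of the same board, 64 mm from ball_a; centre 19 mm above the bench
- ball_c_center (a point): polished steel ball, 20 mm across, 33 g; this point is its centre. Starts already seated in one of the three wells
- board: the wooden ball board, fixed: 70 x 130 x 12 mm, origin at the centre of its underside, dimples at -32 and +32 mm along its y axis
- stand: dark wooden tool stand, fixed: a 60 x 160 x 10 mm plate (top 65 mm above the bench) on two end cheeks; origin at the centre of its underside; two through holes 18 mm wide at -40 and +40 mm along its y axis, in one the stylus hangs and in the other the pusher (which is which varies)
- stylus_grip (a point): thin stylus, upright in the stand, 70 g: straight round metal handle 16 mm in diameter and 62 mm long, above a collar 26 mm in diameter and 4 mm thick that rests on the stand's top, and below it a straight round shank 6 mm in diameter, 42 mm long, hanging through the stand's hole. This point is on the axis at the middle of the handle: 35 mm above the underside of the collar, 77 mm above the shank's tip, 31 mm below the top of the handle. Its z axis points up along the handle
- stylus_tip (a point): lower end of the stylus's 6 mm shank, on the axis, 77 mm below stylus_grip
- stylus: the stylus as a whole; origin on the axis at the underside of its collar
- pusher_mid (a point): pusher, a bystander, upright in the other hole of the stand: wooden mushroom head 38 mm wide above a collar, shank 16 mm thick (too thick for the gauge's hole); top 52 mm above the stand's top. This point is on the axis, 28 mm above the stand's top
- aperture (a point): centre of the round hole in the control box's top, 14 mm in diameter, in the upper face, 60 mm above the bench; plate 12 mm thick, hole axis vertical
- button (a joint): the recessed button's travel in m: 0 up, 0.006 fully down; springs back. It needs about 2 N to start and 6 N to be fully down, against a hard stop
- button_top (a point): centre of the white button's flat top (24 mm wide) under the hole: 24 mm below the box's top when up, 30 mm below when fully down
- ring: bystander: a brass ring 23 mm across, 6 mm high, flat on the bench
- jar: bystander: amber glass jar, 50 mm across, 65 mm tall
- dish: bystander: white bowl 90 mm across, 30 mm tall
- wax: bystander: lump of green wax 50 x 18 x 14 mm
- hammer: bystander: hammer lying on the bench
- file: bystander: small file lying on the bench, 180 mm long, 9 mm thick

How it is judged:
By the outcome, as a careful person would: the job done as asked, in the order asked, and still so for the second after the job is handed in, while the arm keeps its last pose, push and grip.
It also fails if it takes over 61 s, if anything falls off the work surface, if the arm or the gripper's body presses on something with over 40 N, if the wrist force passes 120 N, or if a joint passes its speed limit or range.

## Working session

There is one attempt and no reset: what is moved stays moved. The work goes in short steps, Python scripts to look and compute and a tool call to move; the robot and the scene stay as the last step left them, time stands still between calls to the robot, and variables do not carry over. Pictures are saved under pics/ and viewed, about 8 in all and at most 12, crops included, and the job is handed in when it is done.

Besides the shell and the picture viewer there is one more tool, called after "Request:" as name([rows], argument=value, ...), one row to a line, values as JSON. arm_command: Moves the arm, as the interface text tells. Its arguments: {"type":"object","properties":{"plan":{"type":"array"},"claw":{"type":"number"}},"required":["plan"]}

```bash
mkdir -p pics; ls
python3 - <<'E'
from workcell import bot
import cv2,numpy as np
s=bot.get_state();print({k:np.round(v,3).tolist() for k,v in s.items()})
ims=[]
for n in("scene","top"):
    c=bot.calibration(n);print(n,c['vfov'],c['cx'],c['cy'],np.round(c['R'],4).tolist(),np.round(c['t'],1), c.keys())
    im=bot.grab_frame(n);cv2.imwrite(f'pics/{n}0.png',im[:,:,::-1])
    for o in("gauge","ball_a_center","stylus_grip","pusher_mid","stand","board","aperture"):
        print(n,o,[(np.round(np.array(d['bbox'])*[640,400,640,400],1).tolist(),round(d['p'],2)) for d in bot.look_for(o,n)][:4])
E
```

```text
pics
{'t': 0.0, 'joint_positions': [1.021, 0.182, 1.608, 0.0, 1.354, -0.206], 'qvel': [0.001, -0.0, -0.001, 0.0, 0.002, 0.001], 'joint_torque': [0.001, -44.485, -35.135, -0.0, 0.009, 0.0], 'tool_pos': [193.517, 540.911, 247.391], 'tcp_rot': [-0.0, 0.171, 0.985, -0.001], 'force': [-0.757, -0.02, -1.053], 'wrist_torque': [-0.009, -0.012, 0.037], 'gripper_width': 85.482}
scene 48.393570145716545 316.48989007364287 200.59867124698889 [[-0.4576, 0.8891, -0.0077], [0.7478, 0.3801, -0.5443], [-0.481, -0.2549, -0.8388]] [ 178.8 -433.  1483.8] dict_keys(['vfov', 'cx', 'cy', 'R', 't'])
scene gauge [([261.9, 143.6, 43.6, 35.1], 0.69), ([338.6, 217.6, 104.6, 89.4], 0.68)]
scene ball_a_center [([186.2, 165.2, 16.2, 16.1], 0.58), ([328.9, 284.8, 41.0, 36.9], 0.57)]
scene stylus_grip [([221.6, 170.2, 10.5, 27.1], 0.66)]
scene pusher_mid [([187.5, 168.0, 13.3, 17.5], 0.79)]
scene stand [([210.0, 183.4, 66.7, 37.1], 0.56)]
scene board [([260.5, 144.0, 43.8, 36.7], 0.62)]
scene aperture [([336.6, 219.8, 103.2, 91.5], 0.8)]
top 57.86587559190844 326.90387416635645 201.84988160786975 [[-0.0052, -0.9999, -0.0106], [-0.9998, 0.0055, -0.0206], [0.0206, 0.0105, -0.9997]] [ 95.7 569.3 899.5] dict_keys(['vfov', 'cx', 'cy', 'R', 't'])
top gauge [([305.9, 203.2, 116.8, 70.2], 0.89), ([438.2, 177.4, 11.8, 15.8], 0.32)]
top ball_a_center []
top stylus_grip [([294.0, 197.0, 6.6, 10.3], 0.72), ([436.1, 177.9, 20.2, 11.2], 0.42)]
top pusher_mid [([470.1, 166.6, 22.5, 17.3], 0.81)]
top stand [([444.7, 174.4, 79.7, 42.8], 0.65)]
top board [([428.5, 257.3, 64.2, 35.2], 0.58)]
top aperture [([303.9, 202.9, 123.0, 71.4], 0.57)]
```

Run:
```python
import cv2
a=cv2.imread('pics/top0.png')[120:300,220:520];b=cv2.imread('pics/scene0.png')[100:300,150:450]
cv2.imwrite('pics/a.png',cv2.resize(a,(800,480),interpolation=cv2.INTER_CUBIC))
cv2.imwrite('pics/b.png',cv2.resize(b,(800,533),interpolation=cv2.INTER_CUBIC))
```

```text
(no output)
```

View pics/a.png

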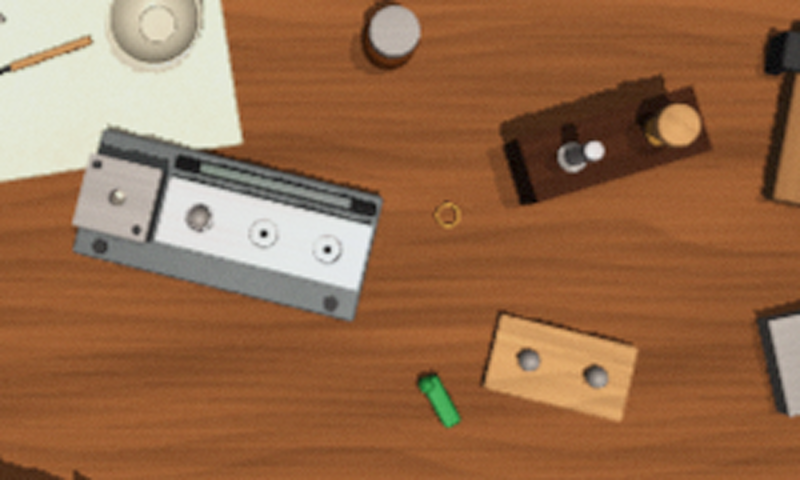

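View pics/b.png

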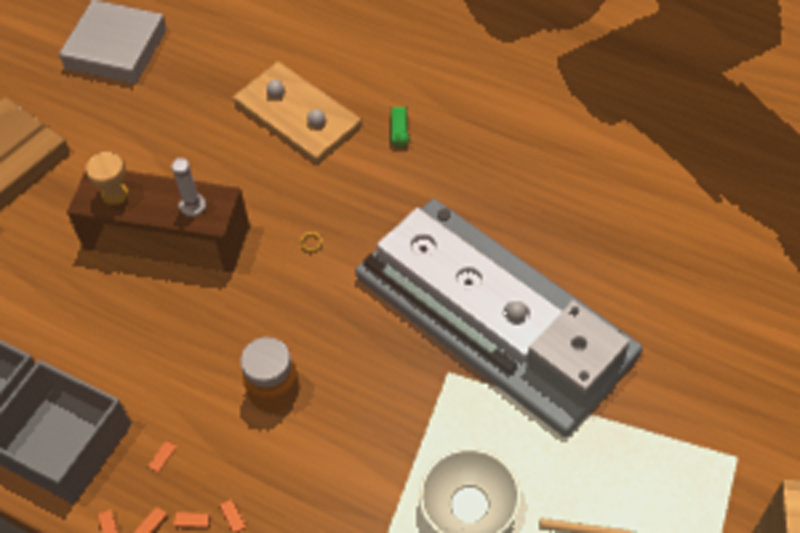

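The top view shows well 2 (beside the box) filled and wells 0 and 1 empty, with window pixels at crop positions (327,249) and (263,233). The balls are at (528,359) and (596,376), the stylus top is at (594,151), and the pusher is at the far end of the stand. Next I'll enlarge these features so I can pick points accurately.

```bash
cat > h.py <<'E'
import numpy as np,cv2
from workcell import bot
C={n:bot.calibration(n) for n in("scene","top")}
def K(n):
    c=C[n];f=200/np.tan(np.radians(c['vfov']/2));return np.array([[f,0,c['cx']],[0,f,c['cy']],[0,0,1]])
def P(n):
    c=C[n];return K(n)@np.c_[np.array(c['R']),np.array(c['t'])]
def tri(ps,pt):
    X=cv2.triangulatePoints(P('scene'),P('top'),np.array(ps,float),np.array(pt,float));return X[:3,0]/X[3,0]
def atz(n,p,z):
    M=P(n);H=np.c_[M[:,:2],M[:,2]*z+M[:,3]];v=np.linalg.solve(H,[*p,1]);return v[:2]/v[2]
def proj(n,X):
    v=P(n)@np.r_[X,1];return v[:2]/v[2]
E
cat > feat.py <<'E'
top=dict(w0=(327,249),w1=(263,233),cB=(199,217),ap=(117,196),a=(528,359),b=(596,376),st=(594,151),sc=(573,157),f1=(100,246),f2=(331,303))
sc=dict(w0=(423,245),w1=(468,279),cB=(516,313),ap=(578,343),a=(316,119),b=(275,90),st=(181,165),sc=(192,205),f1=(0,0),f2=(445,215))
top={k:(220+u/2.6667,120+v/2.6667) for k,(u,v) in top.items()}
sc={k:(150+u/2.6667,100+v/2.6667) for k,(u,v) in sc.items()}
E
python3 - <<'E'
from h import *; from feat import *
T=cv2.imread('pics/top0.png');S=cv2.imread('pics/scene0.png')
ks=['w0','w1','cB','ap','a','b','st','sc']
rows=[]
for I,d in((T,top),(S,sc)):
    t=[]
    for k in ks:
        print(k,np.round(tri(sc[k],top[k]),1)) if I is T else 0
        u,v=np.round(d[k]).astype(int);c=cv2.resize(I[v-9:v+10,u-9:u+10],(190,190),interpolation=cv2.INTER_NEAREST)
        for i in range(0,19,3):cv2.line(c,(i*10+5,0),(i*10+5,3),(0,255,0));cv2.line(c,(0,i*10+5),(3,i*10+5),(0,255,0))
        cv2.putText(c,f'{k} {u},{v}',(8,185),0,.4,(0,255,255));t.append(cv2.copyMakeBorder(c,0,4,0,4,0))
    rows+= [np.hstack(t[:4]),np.hstack(t[4:])]
m=np.vstack(rows);cv2.imwrite('pics/m.png',cv2.resize(m,(600,600)) if m.shape[0]>800 else cv2.resize(m,None,fx=.77,fy=.77,interpolation=cv2.INTER_AREA))
s=bot.get_state()
from scipy.spatial.transform import Rotation as Ro
print(Ro.from_quat(s['tcp_rot'],scalar_first=True).as_matrix().round(3))
E
```

```text
w0 [541.   54.1  28.3]
w1 [556.2 112.3  27.7]
cB [571.  171.   29.4]
ap [589.4 241.4  56.6]
a [ 438.2 -132.2   13.5]
b [ 422.1 -194.9   12.4]
st [ 620.7 -160.3  124.6]
sc [ 621.2 -161.8   60.2]
[[-0.941  0.337  0.   ]
 [ 0.337  0.941 -0.   ]
 [-0.     0.    -1.   ]]
```

View pics/m.png

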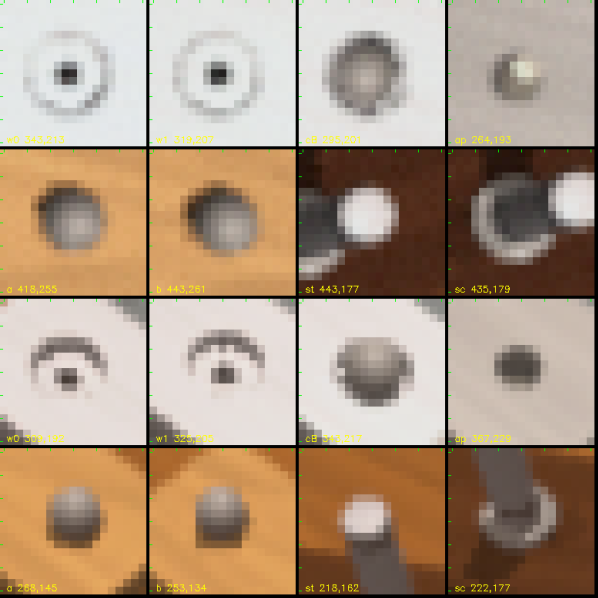

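Well 0 and 1 windows, hole and balls are clear. I'm reading refined sub-pixel centres from the tiles.

Run:
```python
from h import *
F=dict(w0=((308.3,192.8),(342.3,213),27),w1=((325,205.5),(318.4,207),27),ap=((366.5,228.2),(263.3,193.4),60),a=((268.2,143.9),(418.2,254.4),19),b=((252.9,132.9),(443.3,260.5),19),st=((217.2,161.4),(442.5,175.9),131))
for k,(s,t,z) in F.items(): print(k,'tri',tri(s,t).round(1),'scene@z',atz('scene',s,z).round(1),'top@z',atz('top',t,z).round(1))
```

```text
w0 tri [542.2  54.2  25.6] scene@z [543.3  54.2] top@z [541.9  54.9]
w1 tri [557.5 112.1  25.3] scene@z [559.  111.8] top@z [556.9 113.3]
ap tri [589.9 241.3  59.7] scene@z [590.5 240.8] top@z [589.5 242.1]
a tri [ 439.5 -131.7   18.3] scene@z [ 440.1 -131.8] top@z [ 439.3 -131. ]
b tri [ 424.6 -192.6   19.8] scene@z [ 424.2 -193.6] top@z [ 424.1 -192.2]
st tri [ 622.3 -159.4  128.7] scene@z [ 623.7 -158.5] top@z [ 621.8 -158.1]
```

```bash
cat >> h.py <<'E'
from scipy.spatial.transform import Rotation as Ro
def go(x,y,z,show=1):
    s=bot.get_state();R=Ro.from_quat(s['tcp_rot'],scalar_first=True).as_matrix()
    print('t',round(s['t'],2),'pos',np.round(s['tool_pos'],1),'F',np.round(s['force'],1),'w',round(s['gripper_width'],1),'shift',np.round(R.T@(np.array([x,y,z])-s['tool_pos']),1))
E
python3 -c "
from h import *
go(439.6,-131.4,90)"
```

```text
t 0.8 pos [193.8 541.4 248.3] F [-0.4  0.3  0. ] w 85.6 shift [-458.2 -550.5  158.3]
```

Request:
arm_command([
  [-458,-549,150,0],
  [-458,-549,150,0],
  [-458,-549,150,0],
  [-458,-549,150,0],
  [-458,-549,150,0],
  [-458,-549,150,0],
  [-458,-549,150,0],
  [-458,-549,150,0],
  [-458,-549,150,0],
  [-458,-549,150,0],
  [-458,-549,150,0],
  [-458,-549,150,0],
  [-458,-549,150,0],
  [-458,-549,150,0],
  [-458,-549,150,0],
  [-458,-549,150,0],
  [-458,-549,150,0],
  [-458,-549,150,0],
  [-458,-549,150,0],
  [-458,-549,150,0],
], claw=-0.06)

```text
t: 2.47
tool_pos: [439.9, -130.8, 98.0]
tcp_rot: [-0.0, 0.172, 0.985, 0.0]
force: [0.1, 0.4, -0.6]
gripper_width: 40.6
```

```bash
python3 -c "
from h import *
go(439.6,-131.4,31)
print(Ro.from_quat(bot.get_state()['tcp_rot'],scalar_first=True).as_matrix().round(3))"
```

```text
t 2.47 pos [ 439.9 -130.8   98. ] F [ 0.1  0.4 -0.6] w 40.6 shift [-0.  -0.6 67. ]
[[-0.941  0.339 -0.001]
 [ 0.339  0.941  0.001]
 [ 0.001  0.    -1.   ]]
```

Request:
arm_command([
  [0,-0.6,25,0],
  [0,-0.6,48,0],
  [0,-0.6,58,0],
  [0,-0.6,63,0],
  [0,-0.6,67,0],
  [0,-0.6,67,0],
  [0,-0.6,67,0],
])

```text
t: 3.05
tool_pos: [440.2, -131.3, 31.8]
tcp_rot: [0.0, 0.172, 0.985, 0.0]
force: [0.6, 1.1, -0.2]
gripper_width: 40.1
```

Run:
```python
from h import *
go(439.6,-131.4,31)
im=[]
for n,(u,v) in (('scene',(265,140)),('top',(420,255))):
    I=bot.grab_frame(n)[v-35:v+35,u-40:u+40,::-1];im.append(cv2.resize(I,(400,350),interpolation=cv2.INTER_CUBIC))
cv2.imwrite('pics/g1.png',np.hstack(im))
```

```text
t 3.05 pos [ 440.2 -131.3   31.8] F [ 0.6  1.1 -0.2] w 40.1 shift [ 0.5 -0.3  0.8]
```

View pics/g1.png

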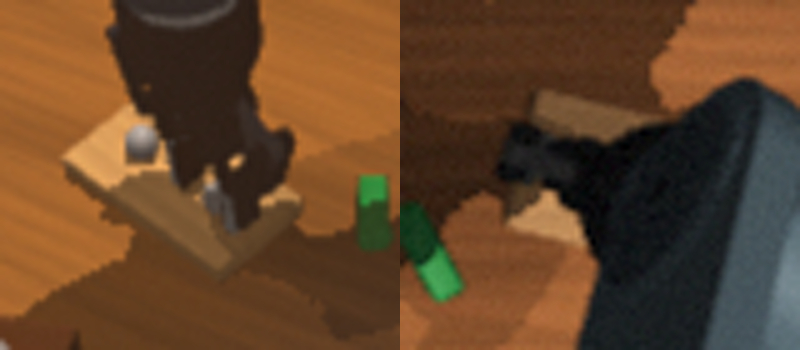

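The scene view (left) shows ball a between the fingers at about (210,190), and ball b free at (143,140). I'll close the gripper.

Request:
arm_command([
  [0,0,1,0],
  [0,0,1,0],
  [0,0,1,0],
  [0,0,1,0],
  [0,0,1,0],
  [0,0,1,0],
], claw=-1)

```text
t: 3.65
tool_pos: [441.0, -131.9, 31.6]
tcp_rot: [0.001, 0.172, 0.985, -0.0]
force: [0.4, 2.0, 6.4]
gripper_width: 16.1
```

Request:
arm_command([
  [0,0,-10,0],
  [0,0,-40,0],
  [0,0,-70,0],
  [0,0,-70,0],
  [0,0,-70,0],
])

```text
t: 4.07
tool_pos: [442.2, -132.7, 103.8]
tcp_rot: [0.003, 0.172, 0.985, -0.001]
force: [0.3, -0.6, 0.3]
gripper_width: 15.9
```

```bash
python3 -c "
from h import *
go(542.4,54.4,100)"
```

```text
t 4.07 pos [ 442.2 -132.7  103.8] F [ 0.3 -0.6  0.3] w 15.9 shift [-30.7 210.    3.8]
```

Run:
```python
from h import *
im=[]
for n in ('scene','top'):
    u,v=proj(n,[441,-132,90]).astype(int)
    I=bot.grab_frame(n)[v-35:v+35,u-40:u+40,::-1];im.append(cv2.resize(I,(400,350),interpolation=cv2.INTER_CUBIC))
cv2.imwrite('pics/g2.png',np.hstack(im))
for n in ('scene','top'):
  print([(np.round(np.array(d['bbox'])*[640,400,640,400],1).tolist(),round(d['p'],2)) for d in bot.look_for('ball_a_center',n)])
```

```text
[]
[([418.8, 253.0, 45.5, 36.5], 0.6)]
```

View pics/g2.png

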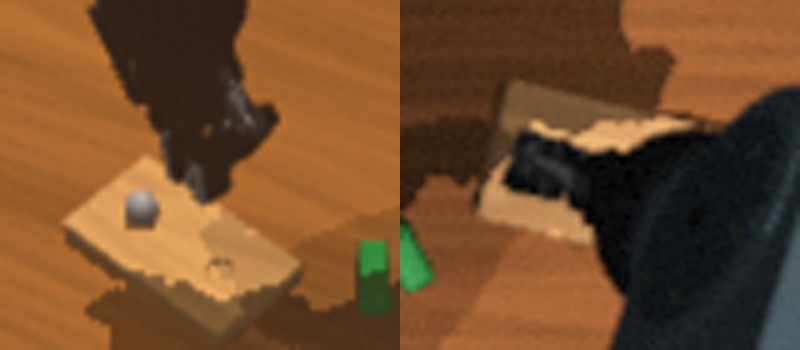

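The ball is in the grip: its dimple at (220,268) is empty and the ball shows between the tips at (197,188). The width reads 16 mm, so I'll carry it gently to well 0.

Request:
arm_command([
  [-4,25,4,0],
  [-8,55,4,0],
  [-13,90,4,0],
  [-18,125,4,0],
  [-24,160,4,0],
  [-28,190,4,0],
  [-30.5,210,4,0],
  [-30.5,210,4,0],
  [-30.5,210,4,0],
  [-30.5,210,4,0],
])

```text
t: 5.1
tool_pos: [538.8, 55.6, 95.5]
tcp_rot: [-0.001, 0.172, 0.985, -0.0]
force: [-0.7, -0.2, -0.4]
gripper_width: 15.8
```

```bash
python3 -c "
from h import *
go(542.4,54.4,52)"
```

```text
t 5.1 pos [538.8  55.6  95.5] F [-0.7 -0.2 -0.4] w 15.8 shift [-3.9  0.1 43.5]
```

Request:
arm_command([
  [-4,0,15,0],
  [-4,0,28,0],
  [-4,0,36,0],
  [-4,0,40,0],
  [-4,0,43,0],
  [-4,0,43,0],
  [-4,0,43,0],
])

```text
t: 5.68
tool_pos: [542.6, 54.0, 52.8]
tcp_rot: [-0.001, 0.172, 0.985, -0.0]
force: [0.4, 0.3, -0.4]
gripper_width: 15.7
```

Run:
```python
from h import *
go(542.4,54.4,52)
im=[]
for n in ('scene','top'):
    u,v=proj(n,[542,54,40]).astype(int)
    I=bot.grab_frame(n)[v-30:v+30,u-35:u+35,::-1];im.append(cv2.resize(I,(400,343),interpolation=cv2.INTER_CUBIC))
cv2.imwrite('pics/g3.png',np.hstack(im))
```

```text
t 5.68 pos [542.6  54.   52.8] F [ 0.4  0.3 -0.4] w 15.7 shift [0.3 0.4 0.8]
```

View pics/g3.png

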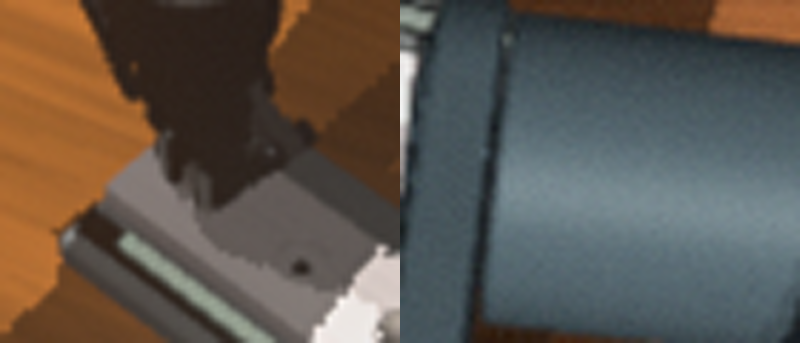

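The tips and ball are over well 0, at about (200,195) in the scene crop, and well 1's window shows at (300,268). I'll release here.

Request:
arm_command([
  [0,0,1,0],
  [0,0,1,0],
  [0,0,1,0],
  [0,0,1,0],
  [0,0,1,0],
  [0,0,1,0],
], claw=-0.06)

```text
t: 6.28
tool_pos: [542.9, 54.2, 52.2]
tcp_rot: [-0.001, 0.172, 0.985, -0.0]
force: [0.4, -0.1, 0.2]
gripper_width: 39.6
```

Request:
arm_command([
  [0,0,-10,0],
  [0,0,-45,0],
  [0,0,-55,0],
  [0,0,-55,0],
])

```text
t: 6.62
tool_pos: [545.9, 53.9, 111.3]
tcp_rot: [0.003, 0.172, 0.985, 0.0]
force: [-0.7, -0.4, 0.5]
gripper_width: 40.2
```

```bash
python3 -c "
from h import *
go(424.3,-192.7,100)"
```

```text
t 6.62 pos [545.9  53.9 111.3] F [-0.7 -0.4  0.5] w 40.2 shift [  30.8 -273.2   10.8]
```

Request:
arm_command([
  [5,-40,10,0],
  [10,-80,10,0],
  [14,-120,10,0],
  [18,-160,10,0],
  [23,-200,10,0],
  [28,-240,10,0],
  [31,-273,10,0],
  [31,-273,10,0],
  [31,-273,10,0],
  [31,-273,10,0],
  [31,-273,10,0],
])

```text
t: 7.53
tool_pos: [424.4, -191.3, 100.5]
tcp_rot: [0.003, 0.171, 0.985, 0.001]
force: [-0.9, 0.2, -0.2]
gripper_width: 40.1
```

Run:
```python
from h import *
go(424.3,-192.7,30)
im=[]
for n,X in (('scene',[550,85,35]),('top',[550,85,35]),('scene',[425,-190,40])):
    u,v=proj(n,X).astype(int)
    I=bot.grab_frame(n)[v-30:v+30,u-26:u+26,::-1];im.append(cv2.resize(I,(260,300),interpolation=cv2.INTER_CUBIC))
cv2.imwrite('pics/g4.png',np.hstack(im))
```

```text
t 7.53 pos [ 424.4 -191.3  100.5] F [-0.9  0.2 -0.2] w 40.1 shift [-0.  -1.4 70.5]
```

View pics/g4.png

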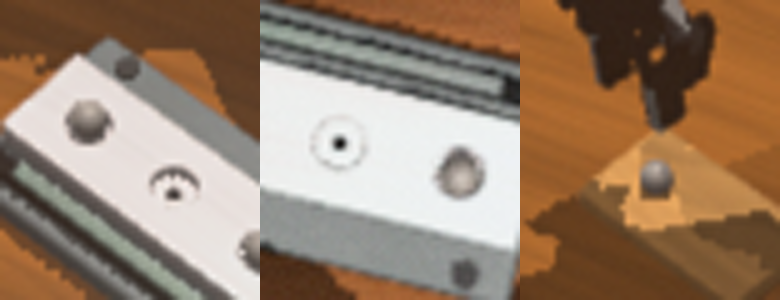

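Ball a sits in well 0 (scene (88,120), top (460,172)). Next is ball b, the same way.

Request:
arm_command([
  [0,-1.4,25,0],
  [0,-1.4,50,0],
  [0,-1.4,61,0],
  [0,-1.4,66,0],
  [0,-1.4,70,0],
  [0,-1.4,70,0],
  [0,-1.4,70,0],
])

```text
t: 8.27
tool_pos: [425.1, -192.9, 31.3]
tcp_rot: [0.003, 0.171, 0.985, 0.0]
force: [-0.1, -0.5, -1.2]
gripper_width: 40.8
```

Request:
arm_command([
  [0,0,0,0],
  [0,0,0,0],
  [0,0,0,0],
  [0,0,0,0],
  [0,0,0,0],
  [0,0,0,0],
], claw=-1)

```text
t: 8.77
tool_pos: [426.0, -193.5, 32.4]
tcp_rot: [0.004, 0.171, 0.985, -0.0]
force: [-1.1, 0.8, 7.2]
gripper_width: 15.8
```

Request:
arm_command([
  [0,0,-10,0],
  [0,0,-40,0],
  [0,0,-70,0],
  [0,0,-70,0],
  [0,0,-70,0],
  [0,0,-70,0],
])

```text
t: 9.27
tool_pos: [425.3, -193.3, 102.7]
tcp_rot: [0.005, 0.171, 0.985, -0.001]
force: [-0.6, -0.0, -1.5]
gripper_width: 15.6
```

```bash
python3 -c "
from h import *
go(557.8,112.5,105)"
```

```text
t 9.27 pos [ 425.3 -193.3  102.7] F [-0.6 -0.  -1.5] w 15.6 shift [-21.8 332.5  -2. ]
```

Request:
arm_command([
  [-2,20,0,0],
  [-4,50,-2,0],
  [-6,85,-2,0],
  [-8,120,-2,0],
  [-10,155,-2,0],
  [-13,190,-2,0],
  [-15,225,-2,0],
  [-18,260,-2,0],
  [-20,290,-2,0],
  [-22,315,-2,0],
  [-22,332,-2,0],
  [-22,332,-2,0],
  [-22,332,-2,0],
  [-22,332,-2,0],
])

```text
t: 10.43
tool_pos: [556.6, 111.4, 103.8]
tcp_rot: [0.003, 0.171, 0.985, -0.001]
force: [-0.1, -1.3, -0.6]
gripper_width: 16.2
```

```bash
python3 -c "
from h import *
go(557.8,112.5,52)"
```

```text
t 10.43 pos [556.6 111.4 103.8] F [-0.1 -1.3 -0.6] w 16.2 shift [-0.4  1.4 51.8]
```

Request:
arm_command([
  [0,1,15,0],
  [0,1,30,0],
  [0,1,40,0],
  [0,1,46,0],
  [0,1,51,0],
  [0,1,51.5,0],
  [0,1,51.5,0],
  [0,1,51.5,0],
])

```text
t: 11.1
tool_pos: [557.7, 112.1, 52.9]
tcp_rot: [0.004, 0.171, 0.985, -0.001]
force: [-0.0, 0.3, -0.9]
gripper_width: 16.0
```

```bash
python3 -c "
from h import *
go(557.8,112.5,52)"
```

```text
t 11.1 pos [557.7 112.1  52.9] F [-0.   0.3 -0.9] w 16.0 shift [0.1 0.4 0.9]
```

Request:
arm_command([
  [0,0,1,0],
  [0,0,1,0],
  [0,0,1,0],
  [0,0,1,0],
  [0,0,1,0],
  [0,0,1,0],
], claw=-0.06)

```text
t: 11.6
tool_pos: [557.8, 112.1, 51.9]
tcp_rot: [0.004, 0.171, 0.985, -0.001]
force: [0.2, 0.1, -0.1]
gripper_width: 40.4
```

Request:
arm_command([
  [0,0,-10,0],
  [0,0,-45,0],
  [0,0,-85,0],
  [0,0,-125,0],
  [0,0,-130,0],
  [0,0,-130,0],
])

```text
t: 12.1
tool_pos: [559.4, 112.6, 186.7]
tcp_rot: [0.008, 0.171, 0.985, -0.0]
force: [1.0, 0.7, -0.3]
gripper_width: 39.9
```

```bash
python3 -c "
from h import *
go(622.6,-158.6,180)"
```

```text
t 12.1 pos [559.4 112.6 186.7] F [ 1.   0.7 -0.3] w 39.9 shift [-150.7 -234.1    8.5]
```

Request:
arm_command([
  [-20,-32,4,0],
  [-40,-64,8,0],
  [-60,-96,8,0],
  [-80,-128,8,0],
  [-100,-160,8,0],
  [-122,-190,8,0],
  [-140,-218,8,0],
  [-150.7,-234,8,0],
  [-150.7,-234,8,0],
  [-150.7,-234,8,0],
  [-150.7,-234,8,0],
])

```text
t: 13.02
tool_pos: [621.9, -157.1, 179.4]
tcp_rot: [0.007, 0.171, 0.985, 0.0]
force: [0.3, 0.5, -0.6]
gripper_width: 39.7
```

Run:
```python
from h import *
go(622.6,-158.6,100)
print(bot.get_state()['tcp_rot'])
im=[]
for n,X in (('scene',[560,110,35]),('top',[550,85,35]),('scene',[622,-158,130])):
    u,v=proj(n,X).astype(int)
    I=bot.grab_frame(n)[v-30:v+30,u-26:u+26,::-1];im.append(cv2.resize(I,(260,300),interpolation=cv2.INTER_CUBIC))
cv2.imwrite('pics/g5.png',np.hstack(im))
```

```text
t 13.02 pos [ 621.9 -157.1  179.4] F [ 0.3  0.5 -0.6] w 39.7 shift [-0.1 -1.5 79.4]
[6.85932529e-03 1.70584004e-01 9.85319157e-01 4.54990114e-04]
```

View pics/g5.png

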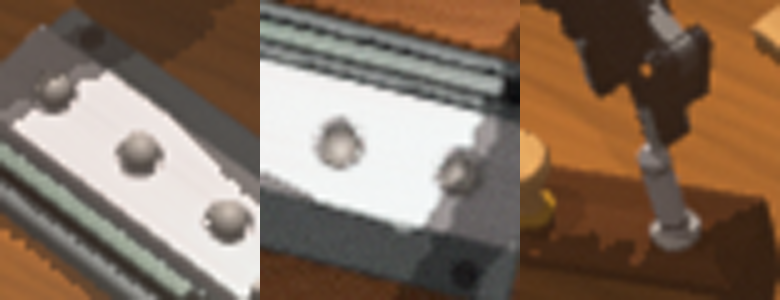

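All three wells hold balls (scene (57,90), (140,152) and (228,220)). The gripper is above the stylus at (650,155), so I'll lower, grip and lift.

Request:
arm_command([
  [0,-1.5,20,0],
  [0,-1.5,40,0],
  [0,-1.5,60,0],
  [0,-1.5,72,0],
  [0,-1.5,80,0],
  [0,-1.5,80,0],
  [0,-1.5,80,0],
])

```text
t: 13.75
tool_pos: [623.4, -157.9, 100.6]
tcp_rot: [0.008, 0.17, 0.985, 0.0]
force: [0.2, -0.7, 0.4]
gripper_width: 40.0
```

Request:
arm_command([
  [0,0,0,0],
  [0,0,0,0],
  [0,0,0,0],
  [0,0,0,0],
  [0,0,0,0],
  [0,0,0,0],
  [0,0,0,0],
], claw=-1)

```text
t: 14.33
tool_pos: [624.3, -158.3, 102.3]
tcp_rot: [0.009, 0.17, 0.985, -0.0]
force: [-0.5, 0.5, 5.5]
gripper_width: 14.4
```

```bash
python3 -c "
from h import *
go(622.6,-158.6,190);print(bot.get_state()['tcp_rot'],bot.get_state()['wrist_torque'])"
```

```text
t 14.33 pos [ 624.3 -158.3  102.3] F [-0.5  0.5  5.5] w 14.4 shift [ -0.   -0.6 -87.7]
[ 9.02733039e-03  1.69596630e-01  9.85472197e-01 -1.98294392e-04] [0.07820699 0.00520494 0.00534056]
```

Request:
arm_command([
  [0,0,-8,0],
  [0,0,-25,0],
  [0,0,-50,0],
  [0,0,-75,0],
  [0,0,-80,0],
  [0,0,-80,0],
  [0,0,-80,0],
])

```text
t: 14.92
tool_pos: [622.6, -158.0, 181.8]
tcp_rot: [0.009, 0.17, 0.985, -0.0]
force: [-0.3, 0.0, -1.0]
gripper_width: 14.4
```

```bash
python3 -c "
from h import *
go(590,241.4,165);print(bot.get_state()['tcp_rot'])"
```

```text
t 14.92 pos [ 622.6 -158.   181.8] F [-0.3  0.  -1. ] w 14.4 shift [164.5 365.5  14.9]
[ 8.85048880e-03  1.69621092e-01  9.85469595e-01 -1.77915538e-04]
```

Request:
arm_command([
  [7,15,2,0],
  [18,40,5,0],
  [30,67,8,0],
  [43,95,10,0],
  [56,124,12,0],
  [69,153,14,0],
  [82,182,15,0],
  [95,211,15,0],
  [108,240,15,0],
  [121,269,15,0],
  [134,298,15,0],
  [147,326,15,0],
  [157,348,15,0],
  [164.5,365.5,15,0],
  [164.5,365.5,15,0],
  [164.5,365.5,15,0],
  [164.5,365.5,15,0],
])

```text
t: 16.33
tool_pos: [588.9, 241.2, 163.3]
tcp_rot: [0.008, 0.169, 0.986, -0.001]
force: [-0.2, 0.7, -0.1]
gripper_width: 14.7
```

Run:
```python
from h import *
go(590,241.4,145);print(bot.get_state()['tcp_rot'])
im=[]
for n,X in (('scene',[590,241,75]),('top',[590,241,75])):
    u,v=proj(n,X).astype(int);print(n,u,v)
    I=bot.grab_frame(n)[v-25:v+25,u-20:u+20,::-1];im.append(cv2.resize(I,(400,500),interpolation=cv2.INTER_CUBIC))
cv2.imwrite('pics/g6.png',np.hstack(im))
```

```text
t 16.33 pos [588.9 241.2 163.3] F [-0.2  0.7 -0.1] w 14.7 shift [-0.6  0.5 18.4]
[ 7.63002261e-03  1.69410173e-01  9.85515757e-01 -8.17162867e-04]
scene 367 225
top 262 192
```

View pics/g6.png

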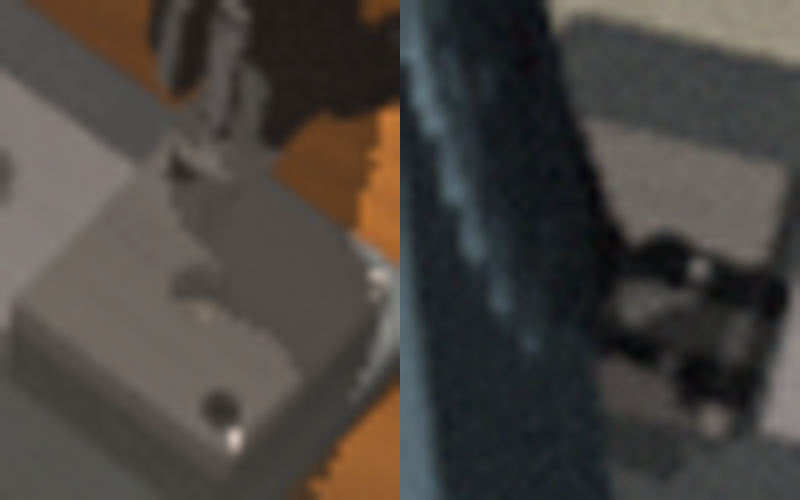

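Run:
```python
from h import *
I=bot.grab_frame('scene')
s=bot.get_state();R=Ro.from_quat(s['tcp_rot'],scalar_first=True).as_matrix()
for d in(2.3,37.3,79.3):
    X=s['tool_pos']+R@[0,0,d];p=proj('scene',X);print(d,X.round(1),p.round(1),((p-[347,200])*10).round())
c=cv2.resize(I[190:235,345:390,::-1],(600,600),interpolation=cv2.INTER_CUBIC).astype(float)
c=np.clip((c-20)*2.0,0,255);cv2.imwrite('pics/g7.png',c.astype(np.uint8))
```

```text
2.3 [590.  240.4 162.1] [370.3 205.6] [233.  56.]
37.3 [590.6 240.2 127.1] [368.8 213.9] [218. 139.]
79.3 [591.2 240.1  85.1] [367.  223.2] [200. 232.]
```

View pics/g7.png

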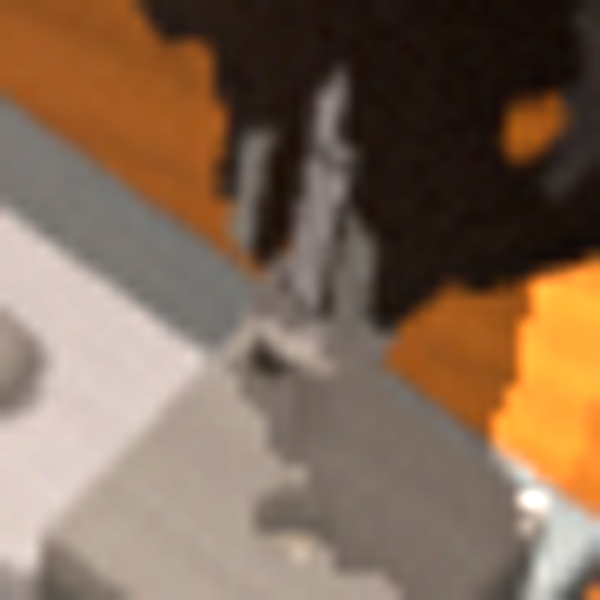

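The enhanced view shows the handle and collar above the box at about (310,300), with the hole at (300,520), roughly as predicted. The shank blends into the shadow, so I'll lower to just above the hole and check the alignment there.

Request:
arm_command([
  [-1,1.3,8,0],
  [-1,1.3,15,0],
  [-1,1.3,20,0],
  [-1,1.3,20,0],
  [-1,1.3,20,0],
])

```text
t: 16.9
tool_pos: [591.2, 240.8, 143.5]
tcp_rot: [0.008, 0.17, 0.985, -0.001]
force: [-0.5, 0.4, 0.0]
gripper_width: 14.5
```

Run:
```python
from h import *
go(590,241.4,109)
I=bot.grab_frame('scene');J=bot.grab_frame('top')
s=bot.get_state();R=Ro.from_quat(s['tcp_rot'],scalar_first=True).as_matrix()
for n,o in(('scene',(350,200)),('top',(244,174))):
  print(n,[((proj(n,s['tool_pos']+R@[0,0,d])+.5-o)*10).round() for d in(37.3,79.3)],'hole',((proj(n,[590,241.4,60])+.5-o)*10).round())
c=np.hstack([I[200:240,350:390],J[174:214,244:284]])[:,:,::-1]
c=cv2.resize(c,(800,400),interpolation=cv2.INTER_CUBIC).astype(float)
c[:,:400]=(c[:,:400]-40)*2;c[:,400:]=(c[:,400:]-15)*2
cv2.imwrite('pics/g8.png',np.clip(c,0,255).astype(np.uint8))
```

```text
t 16.9 pos [591.2 240.8 143.5] F [-0.5  0.4  0. ] w 14.5 shift [ 1.9  0.1 34.4]
scene [array([185., 195.]), array([168., 285.])] hole [173. 286.]
top [array([164., 176.]), array([199., 182.])] hole [201. 197.]
```

View pics/g8.png

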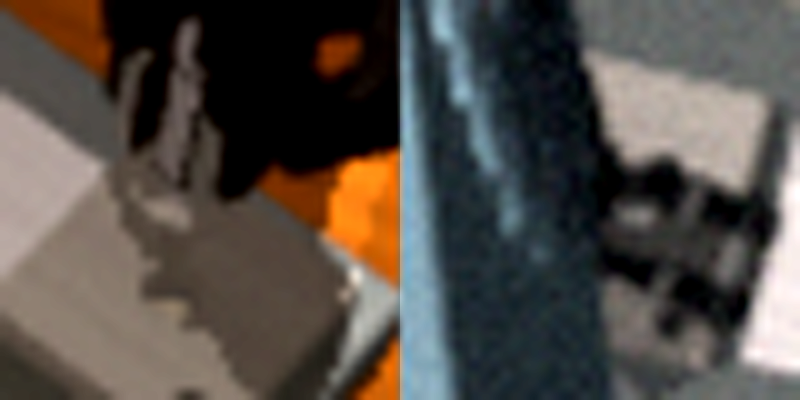

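Request:
arm_command([
  [0.3,0.8,2,0],
  [0.3,0.8,4,0],
  [0.3,0.8,6,0],
  [0.3,0.8,8,0],
  [0.3,0.8,10,0],
  [0.3,0.8,12,0],
  [0.3,0.8,12,0],
])

```text
t: 17.58
tool_pos: [591.6, 241.9, 131.8]
tcp_rot: [0.008, 0.17, 0.985, -0.001]
force: [-0.2, -0.0, -0.8]
gripper_width: 14.5
```

Run:
```python
from h import *
go(590,241.4,109);print(bot.get_state()['wrist_torque'])
I=bot.grab_frame('scene')
c=cv2.resize(I[200:240,350:390,::-1],(600,600),interpolation=cv2.INTER_CUBIC).astype(float)
cv2.imwrite('pics/g9.png',np.clip((c-40)*2.2,0,255).astype(np.uint8))
```

```text
t 17.58 pos [591.6 241.9 131.8] F [-0.2 -0.  -0.8] w 14.5 shift [ 1.8 -1.  22.8]
[-0.03910486  0.02077476  0.02422918]
```

There's no contact with the tip about 8 mm below the plate's top, so the shank is in the hole. I'll keep lowering.

Request:
arm_command([
  [0.5,-0.4,3,0],
  [0.5,-0.4,6,0],
  [0.5,-0.4,9,0],
  [0.5,-0.4,12,0],
  [0.5,-0.4,15,0],
  [0.5,-0.4,15,0],
  [0.5,-0.4,15,0],
])

```text
t: 18.22
tool_pos: [591.2, 241.6, 116.7]
tcp_rot: [0.008, 0.17, 0.985, -0.001]
force: [0.6, 0.1, -1.0]
gripper_width: 14.4
```

Request:
arm_command([
  [0,0,2,0],
  [0,0,4,0],
  [0,0,4,0],
  [0,0,4,0],
])

```text
t: 18.55
tool_pos: [591.7, 241.6, 113.2]
tcp_rot: [0.008, 0.17, 0.985, -0.0]
force: [-0.5, -0.1, 2.1]
gripper_width: 14.4
```

Request:
arm_command([
  [0,0,2,0],
  [0,0,3,0],
  [0,0,3,0],
  [0,0,3,0],
])

```text
t: 18.88
tool_pos: [591.8, 241.7, 110.5]
tcp_rot: [0.009, 0.17, 0.985, -0.0]
force: [-1.0, 0.2, 4.6]
gripper_width: 14.4
```

Request:
arm_command([
  [0,0,1,0],
  [0,0,2,0],
  [0,0,2,0],
  [0,0,2,0],
])

```text
t: 19.22
tool_pos: [592.0, 241.7, 109.0]
tcp_rot: [0.009, 0.17, 0.985, -0.0]
force: [-1.9, -1.1, 7.7]
gripper_width: 14.7
```

Request:
arm_command([
  [0,0,1,0],
  [0,0,2,0],
  [0,0,2,0],
  [0,0,2,0],
])

```text
t: 19.55
tool_pos: [592.5, 241.7, 108.8]
tcp_rot: [0.009, 0.17, 0.985, -0.0]
force: [-4.7, -1.8, 13.5]
gripper_width: 14.3
```

```bash
python3 -c "
from h import *
go(592,241.7,107);print(bot.get_state()['wrist_torque'])"
```

```text
t 19.55 pos [592.5 241.7 108.8] F [-4.7 -1.8 13.5] w 14.3 shift [ 0.5 -0.2  1.8]
[-0.33037691  1.08965284 -0.02931029]
```

Request:
arm_command([
  [1.2,0,2.2,0],
  [1.2,0,2.2,0],
  [1.2,0,2.2,0],
  [1.2,0,2.2,0],
  [1.2,0,2.2,0],
  [1.2,0,2.2,0],
  [1.2,0,2.2,0],
  [1.2,0,2.2,0],
  [1.2,0,2.2,0],
  [1.2,0,2.2,0],
])

```text
t: 20.38
tool_pos: [592.3, 242.0, 108.8]
tcp_rot: [0.01, 0.17, 0.985, -0.0]
force: [-4.3, -2.3, 15.7]
gripper_width: 14.6
```

Run:
```python
from h import *
go(590,241.7,107);print(bot.get_state()['wrist_torque'])
c=[cv2.resize(bot.grab_frame('scene')[170:250,300:400,::-1],(600,480),interpolation=cv2.INTER_CUBIC)]
cv2.imwrite('pics/g10.png',np.clip(c[0]*1.6,0,255).astype(np.uint8))
go(590,241.7,107)
```

```text
t 20.38 pos [592.3 242.  108.8] F [-4.3 -2.3 15.7] w 14.6 shift [ 2.1 -1.   1.7]
[-0.57402264  1.0137937   0.01856977]
t 20.43 pos [592.3 242.  108.8] F [-4.5 -3.1 14.9] w 14.6 shift [ 2.1 -1.   1.7]
```

View pics/g10.png

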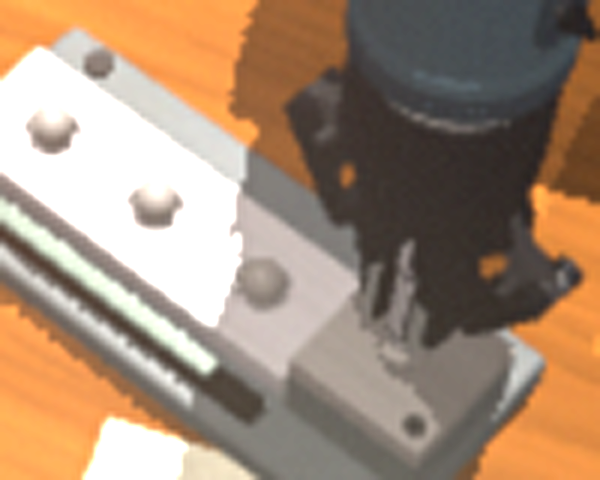

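The three balls are seated at (52,130), (155,205) and (262,282). The stylus stands in the hole at about (395,355), and it holds about 15 N against the stop. Handing in.

```bash
python3 -c "
from h import *
print(bot.close_job());go(590,241.7,107)"
```

```text
the job is handed in; nothing more can be done
None
the job is handed in; nothing more can be done
```

I put the two loose balls in wells 0 and 1 (well 2 already held one). I then took the stylus from the stand, lowered its shank through the box's hole, and handed the job in at about 20.4 s, still gripping it and pressing the button.

- **Balls:** the last picture shows all three seated.
- **Button:** the push rose from about 2 to 8 N over the button's travel. It then climbed to about 15 N with almost no further movement, so the button should be at its hard stop. The arm stood at 108.8 mm, against the 109.3 mm I had predicted for fully down.
- **Sideways load:** about 5 N acted sideways on the stylus at the end, and a small correction didn't remove it. It may be leaning on the hole's edge or dragging on the button, with the tool tilted about 1°.
- **Finger width:** it read low on everything I gripped, 16 mm on the 20 mm balls and 14.4 mm on the 16 mm handle. Nothing visibly slipped.
- **Not checked:** I couldn't see the shank clearly against the shaded box just before it went in, so I relied on the predicted position and the lack of contact force. I also didn't take a final picture of the pusher and the other things on the bench; the forces gave no sign of touching them.

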